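Set a track sensor's air gap with a gauge strip

TASK

Set the sensor over the feeder track to the gap of the gauge strip: lift the strip out of its wooden rest, slide it along the track under the sensor up to the end stop (take it again by its tail for this, as your fingers do not fit between the rails) and let go of it. Press the sensor down until it sits on the strip, then draw the strip out by its tail, feeling a light drag, without disturbing the sensor, and lay it flat on the desk.

Things in the scene. Friction and masses are not known exactly. Their poses are not given: they have to be found in the camera images.
- gauge: the gauge strip: a flat plain steel strip with round ends, 150 long x 22 wide x 6 thick, about 120 g; origin at the centre of its underside, x along its length towards the tip, y across, z up. Alike on both ends but for a small dark eyelet near the tail (-x) end. It starts in the gauge rest, tip at the rest's +x end.
- gauge_tip (a point): outermost point of the strip's tip end, at half thickness: 75 mm from the strip's centre
- gauge_tail (a point): outermost point of the strip's tail end, at half thickness: 75 mm from the strip's centre the other way
- gauge_rest: fixed wooden rest, 176 x 80 x 12 mm; the strip lies 4 mm over the desk in a slot 26 wide and 156 long along x, between cheeks 2 mm higher than itself. Only at the middle, from x = -25 to +25 mm, is it free: there it lies on a tongue 18 mm wide, and its two long edges can be reached, down to the desk, from both sides. Origin at the centre of its underside, z up
- track: fixed feeder track: base plate 225 x 90 x 8 mm with a flat steel floor on it, its top 14 mm over the desk, from x = -110 to +85 mm. Origin on the desk, on the centre line; x runs along the track from the open infeed end towards the end stop, y left, z up. From x = -110 to -30 mm the floor is a bare tongue 18 mm wide, beyond it is 56 wide with rails. The sensor's axis is at x = +35 mm, y = 0
- rail_mouth (a point): point on the track floor's centre line where the rails begin (track x = -30 mm): two rails 12 mm high and 30 mm apart inside, flared at the mouth, run from here to the end stop. The channel is open above, except under the sensor and its bracket
- end_stop (a point): point on the track floor at the face of the end stop (track x = +75 mm), a block 12 mm high between the rails; the strip's tip goes up to it
- column (a point): centre of the top of the fixed column behind the end stop, 18 x 30 mm, its top 156 mm over the desk; the sensor's slide runs on it. A black brake knob sticks out from the slide to 45 mm on the -y side of the column's axis; it need not be touched
- sensor_cap (a point): centre of the flat top of the sensor's black cap (20 mm diameter), where it is pressed down; 94 mm over the lower face
- sensor_face (a point): the sensor: centre of the flat lower face of an upright brass threaded barrel of 31 mm diameter with two steel hex nuts 41 mm wide and a black flat-topped cap, 94 mm tall in all, carried by a dark bracket on the slide
- sensor_slide (a joint): height of the sensor's lower face over the track floor in m (the air gap; grows upward, range 0 to 0.025). A friction brake holds it where it is left: about 4 N moves it down and 10 N up, without a spring. It starts well above 6 mm. Pressed down with about 10 N on to the strip, it stays seated and the strip then draws out with 1 to 4 N of drag

How it is judged (in metres and radians):
On the way, in this order (a step that is already met when the one before it is completed fails the run):
1. the strip lies on the track floor right under the raised sensor, its tip within 12 mm of the end stop, and is let go (x of gauge_tip in the frame of track above 0.063 m and horizontal distance between gauge_tip and sensor_face below 0.05 m and z of gauge in the frame of track below 0.0155 m and angle between the z axis of gauge and the z axis of track, either way round below 0.05 rad and contact force between gauge and the fingers below 0.1 N and contact force between gauge and sensor_slide below 0.1 N), for 0.2 s.
2. the sensor has been pressed down and sits on the strip lying in the track (x of gauge_tip in the frame of track above 0.055 m and contact force between gauge and sensor_slide above 0.3 N and value of joint sensor_slide below 0.0072 m and contact force between gauge and the fingers below 0.1 N), for 0.2 s.
3. the strip, held in the fingers, is being drawn out and drags on the sensor (contact force between gauge and the fingers above 0.5 N and contact force between gauge and sensor_slide above 0.1 N and linear speed of gauge above 0.004 m/s), for 0.05 s.
At the end, for the whole second after the job is handed in: the sensor's air gap is 6 mm within 1 mm; the gauge strip is out of the track and lies flat (within 0.1 rad) and at rest on the desk (or back on the floor of its rest) (value of joint sensor_slide between 0.005 and 0.007 m and height (world z) of gauge below 0.009 m and angle between the z axis of gauge and the z axis of track, either way round below 0.1 rad and linear speed of gauge below 0.01 m/s); the robot touches nothing.
It fails at once if the sensor is driven down below a gap of 4.5 mm (value of joint sensor_slide below 0.0045 m).
It also fails if it takes over 66 s, if anything falls off the work surface, if the arm or the gripper's body presses on something with over 40 N, if the wrist force passes 120 N, or if a joint passes its speed limit or range.

ROBOT

A 6-joint arm with a two-finger parallel gripper is mounted at the origin on a cart in front of the work surface, level with it; the furniture and walls round the work are solid. World frame = base frame: x ahead of the robot, y to its left, z up, the work surface at z = 0. Lengths are in mm, angles in rad, forces in N, time in s.
With the tool pointing down it reaches from about 350 to 775 mm from the base axis. Payload 7.3 kg.
Tool frame: the origin (TCP) lies at the very end of the fingers, on their centre line; the grasp point (between the pads) lies 19 mm behind it; z points along the fingers, x is the direction in which the jaws open and shut, and the axes are right-handed (so a half turn about z gives the same grasp; the last joint's range is limited). The gripper opens to 92 mm and grips with 3 to 60 N. Pads are 19 mm wide; open, the fingers measure 130 mm over their backs; the gripper's body (75 mm by 190 mm) begins 47 mm behind the grasp point.
Start: joints at [1.077, 0.342, 1.524, -0, 1.275, -0.146], TCP at [178.922, 493.591, 226.741] pointing down, gripper open.
Joint ranges: [-2.53, 2.53], [-0.77, 2.02], [0.04, 2.7], [-1, 4.14], [0.28, 2.66], [-3.11, 3.11]. Speed limits (rad/s): [2.57, 2.57, 3.14, 3.14, 3.14, 3.14].

INTERFACE

Orientations are given as [roll, pitch, yaw] about the fixed x, y, z axes, in that order (R = Rz(yaw) Ry(pitch) Rx(roll)).
In Python, from plant import bot, capture, camera_params gives the robot as it stands.
- The arm moves only by the shell command python3 -m jog 'ROWS' [OPENING]. ROWS is a JSON object of lists of equal length, an entry for each row: "xyz": the shift along the world's x, y, z as a fraction of full scale, a list of three; "angular": the turn, a rotation vector about the world's x, y, z as a fraction of full scale, a list of three. In form: {"xyz": [[x, y, z], ...], "angular": [[wx, wy, wz], ...]}. A call has 1 to 10 rows; each row shifts and turns the pose as measured when the row begins; what a row does not reach is not made up. Full scale, the value 1, is 2 cm for a shift and 6 degrees for a turn. A row lasts 1/10 s, in which the tool goes at most 50 mm and 8.59 degrees, less where a joint would pass 70% of its speed; a pose out of reach is approached as far as the arm can. A call with a number of a shift or a turn outside -1 to 1 is refused whole. A call with a gripper value outside its range is refused whole. OPENING is the closure, from -1 (fully open) to 1 (shut), set as the call begins (- or left out, the last holds). The fingers move at their own pace and stop on an object; the grip force is fixed at half the most. Time passes only in rows, so rows that do not move let the fingers close. It gives the time, the measured TCP pose, the force and the opening at its end, in the units of the state.
- bot.get_obs(): the state, without advancing time (a new reading comes with each control period).
- capture(name): name is "scene" or "top" or "wrist"; returns the picture (384x512x3 uint8, red, green, blue); there is no depth.
- camera_params(name): a dict with "fx", "fy", "cx", "cy" (pixels), "rvec" (rotation vector, rad) and "tvec" (3), from world to camera coordinates, as OpenCV has them. Camera axes: x right, y down, z forward; pixel columns grow to the right and rows downward; lengths in mm; the calibration is good to about 2 mm. A picture is of the moment at which its call begins: read the wrist's pose just before it. camera_params takes no time and is no camera call; for the wrist camera it gives the pose at the moment of the call.
- bot.close_job(): hands the job in, once; it reports no verdict.
The state is a dict: "time": time; "joint_positions": joint angles; "dq": joint speeds; "tau": joint torques, N m; "tool_pos": TCP position; "tcp_rot": TCP orientation; "contact_force": force on the tool from outside, world axes, zero at the start; "moment": the same for the moment, N m; "grip_width": finger opening in mm.
Only numpy, scipy, OpenCV 4.12 (cv2) and the standard library are available. Lean on these libraries where they do the work, as an engineer would, in place of code of your own. Each camera call takes 0.05 s, during which the arm holds its last target.

## Working session

There is one attempt and no reset: what is moved stays moved. The work goes in short steps, Python scripts to look and compute and a shell command to move; the robot and the scene stay as the last step left them, time stands still between calls to the robot, and variables do not carry over. Pictures are saved under pics/ and viewed, and the job is handed in when it is done.

```bash
ls; mkdir -p pics; python3 - <<'E'
from plant import bot,capture,camera_params
import cv2
print(bot.get_obs())
for n in ["scene","top","wrist"]:
    p=camera_params(n);print(n,p)
    im=capture(n);cv2.imwrite(f"pics/{n}0.png",im[:,:,::-1])
E
```

```text
pics
{'time': 0.0, 'joint_positions': array([ 1.07700982e+00,  3.42716872e-01,  1.52502165e+00,  1.87149021e-05,
        1.27539613e+00, -1.45996685e-01]), 'dq': array([-3.36473945e-04,  8.47863400e-05,  2.99171062e-03, -8.60814833e-04,
       -7.09740357e-04, -1.44064602e-03]), 'tau': array([-1.78647311e-03, -4.31251645e+01, -2.44211268e+01,  7.15040253e-02,
        5.62210358e-02, -1.47780415e-04]), 'tool_pos': array([178.70741952, 493.21424323, 226.04638322]), 'tcp_rot': array([-3.14135062e+00,  1.52299281e-03,  1.22300123e+00]), 'contact_force': array([-0.07396776, -0.94764404,  0.02063013]), 'moment': array([-0.01504281,  0.03510017, -0.02311192]), 'grip_width': 91.69504801316984}
scene {'fx': 352.76427270132507, 'fy': 352.76427270132507, 'cx': 248.17020137143967, 'cy': 187.59493361052617, 'rvec': array([ 1.91936518, -0.53196492,  0.33130775]), 'tvec': array([-484.40709659,  240.21914608,  660.73057025])}
top {'fx': 382.3475142542076, 'fy': 382.3475142542076, 'cx': 258.56844724376083, 'cy': 186.99428265229173, 'rvec': array([ 2.13483657, -2.10953231,  0.18076608]), 'tvec': array([-30.32913179, 553.44903406, 956.84812448])}
wrist {'fx': 282.9191451618283, 'fy': 282.9191451618283, 'cx': 255.30518131416702, 'cy': 188.7074371014746, 'rvec': array([-2.37974174, -1.67111841, -0.22813773]), 'tvec': array([-524.77995031,  -34.68345374,  390.36427875])}
```

View pics/scene0.png

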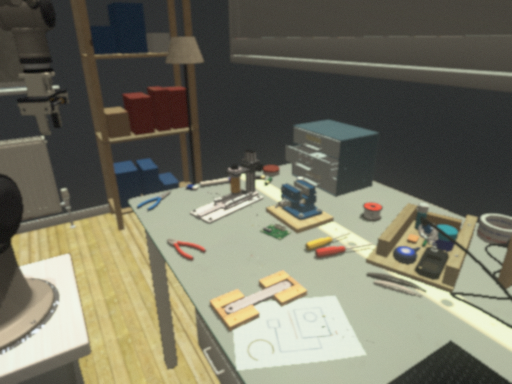

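View pics/top0.png

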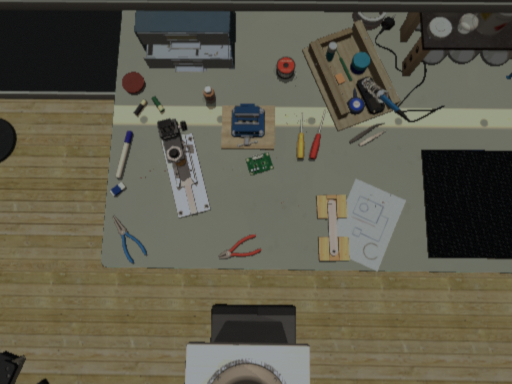

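View pics/wrist0.png

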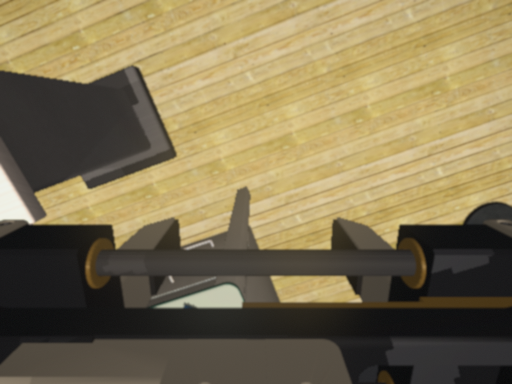

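```bash
cat > h.py <<'E'
import numpy as np,cv2
from plant import bot,capture,camera_params
def RT(p):
    return cv2.Rodrigues(np.array(p["rvec"]))[0],np.array(p["tvec"])
def ray(p,uv,z):
    R,t=RT(p);c=-R.T@t
    d=R.T@np.array([(uv[0]-p["cx"])/p["fx"],(uv[1]-p["cy"])/p["fy"],1.])
    return c+d*(z-c[2])/d[2]
def proj(p,X):
    R,t=RT(p);q=R@np.array(X,float)+t
    return np.array([p["fx"]*q[0]/q[2]+p["cx"],p["fy"]*q[1]/q[2]+p["cy"]])
def crop(im,x0,y0,w,h,s,name):
    c=cv2.resize(im[y0:y0+h,x0:x0+w,::-1],None,fx=s,fy=s,interpolation=cv2.INTER_CUBIC);cv2.imwrite("pics/"+name,c)
E
python3 - <<'E'
from h import *
im=cv2.imread("pics/top0.png")[:,:,::-1]
a=cv2.resize(im[110:220,150:220],None,fx=5,fy=5,interpolation=2)
b=cv2.resize(im[185:270,310:355],None,fx=5,fy=5,interpolation=2)
b=cv2.copyMakeBorder(b,0,550-425,0,0,0)
cv2.imwrite("pics/topz.png",np.hstack([a,b])[:,:,::-1])
p=camera_params("top")
R,t=RT(p);print("cam",-R.T@t)
for n,uv,z in [("rest slot",(333,228),10),("track infeed",(193,213),14),("cap",(175,153),110)]:print(n,ray(p,uv,z))
E
```

```text
cam [ 373.22512743  -35.30338008 1040.3079825 ]
rest slot [ 451.48109328 -224.29965231   10.        ]
track infeed [487.00538682 152.78333162  14.        ]
cap [627.54567586 187.23015564 110.        ]
```

View pics/topz.png

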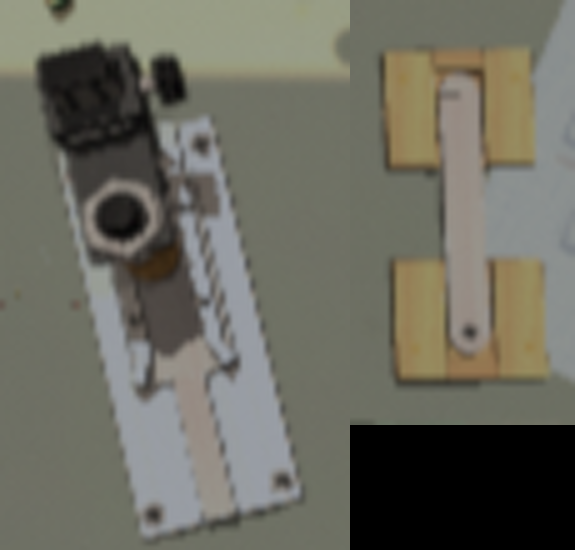

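```bash
python3 - <<'E'
from h import *
p=camera_params("top")
A=ray(p,(332,199),10);B=ray(p,(334.4,256),10)
print("tip",A,"tail",B,np.linalg.norm(A-B),(A+B)/2, np.degrees(np.arctan2(*(A-B)[[1,0]])))
c1=ray(p,(178,217.6),8);c2=ray(p,(210,209),8);c3=ray(p,(192,133.6),8)
print(c1,c2,c3,np.linalg.norm(c1-c2),np.linalg.norm(c2-c3))
d=c3-c2;print(np.degrees(np.arctan2(d[1],d[0])))
e0=ray(p,(150+217/5,110+520/5),14);m=ray(p,(150+188/5,110+365/5),14);print(e0,m,np.linalg.norm(e0-m),np.degrees(np.arctan2(*(m-e0)[[1,0]])))
print("cap",ray(p,(150+121/5,110+213/5),122))
w=camera_params("wrist");R,t=RT(w);o=bot.get_obs()
from scipy.spatial.transform import Rotation as Ro
T=Ro.from_euler("xyz",o["tcp_rot"]).as_matrix()
print("cam in tool",T.T@(-R.T@t-o["tool_pos"]),"axis in tool",T.T@R.T)
print(T)
E
```

```text
tip [ 530.08176295 -223.32328816   10.        ] tail [ 377.60351096 -226.36553425   10.        ] 152.50859841922352 [ 453.84263696 -224.84441121   10.        ] 1.1430137408525183
[474.68061412 194.05860328   8.        ] [499.1294159  108.05687471   8.        ] [712.44270062 166.51324342   8.        ] 89.40940233813187 221.17799275227281
15.32510101666428
[484.31007792 151.58420799  14.        ] [569.28879638 171.19212158  14.        ] 87.2115409000805 12.992978069185112
cap [625.27250746 186.40749285 122.        ]
cam in tool [   0.48070798  -72.72099521 -158.20234942] axis in tool [[ 9.99999266e-01  1.21045396e-03  5.42976545e-05]
 [-1.18000325e-03  9.62706999e-01  2.70543604e-01]
 [ 2.75207844e-04 -2.70543469e-01  9.62707721e-01]]
[[ 3.40801649e-01  9.40135048e-01 -5.71672711e-04]
 [ 9.40134484e-01 -3.40802080e-01 -1.04591944e-03]
 [-1.17813277e-03 -1.80998161e-04 -9.99999290e-01]]
```

```bash
python3 -m jog '{"xyz":[[0.36,-0.93,0],[0.36,-0.93,0],[0.36,-0.93,0],[0.36,-0.93,0],[0.36,-0.93,0],[0.36,-0.93,0],[0.36,-0.93,0],[0.36,-0.93,0],[0.36,-0.93,0],[0.36,-0.93,0]],"angular":[[0,0,0.35],[0,0,0.35],[0,0,0.35],[0,0,0.35],[0,0,0.35],[0,0,0.35],[0,0,0.35],[0,0,0.35],[0,0,0.35],[0,0,0.35]]}' -1
python3 -m jog '{"xyz":[[0.36,-0.93,0],[0.36,-0.93,0],[0.36,-0.93,0],[0.36,-0.93,0],[0.36,-0.93,0],[0.36,-0.93,0],[0.36,-0.93,0],[0.36,-0.93,0],[0.36,-0.93,0],[0.36,-0.93,0]],"angular":[[0,0,0],[0,0,0],[0,0,0],[0,0,0],[0,0,0],[0,0,0],[0,0,0],[0,0,0],[0,0,0],[0,0,0]]}'
```

```text
time: 1.15
tool_pos: [250.7, 300.7, 223.4]
tcp_rot: [-3.139, 0.005, 1.608]
contact_force: [-0.4, 0.7, 0.3]
grip_width: 91.9
time: 2.15
tool_pos: [323.1, 106.1, 222.4]
tcp_rot: [-3.137, 0.006, 1.61]
contact_force: [0.8, -1.0, -0.3]
grip_width: 91.7
```

```bash
python3 -m jog '{"xyz":[[0.36,-0.93,0],[0.36,-0.93,0],[0.36,-0.93,0],[0.36,-0.93,0],[0.36,-0.93,0],[0.36,-0.93,0],[0.36,-0.93,0],[0.36,-0.93,0],[0.36,-0.93,0],[0.36,-0.93,0]],"angular":[[0,0,0],[0,0,0],[0,0,0],[0,0,0],[0,0,0],[0,0,0],[0,0,0],[0,0,0],[0,0,0],[0,0,0]]}' 
python3 -m jog '{"xyz":[[0.36,-0.93,0],[0.36,-0.93,0],[0.36,-0.93,0],[0.36,-0.93,0],[0.36,-0.93,0],[0.36,-0.93,0],[0.3,-0.7,0],[0,0,0]],"angular":[[0,0,0],[0,0,0],[0,0,0],[0,0,0],[0,0,0],[0,0,0],[0,0,0],[0,0,0]]}'
python3 - <<'E'
from h import *
o=bot.get_obs();p=camera_params("wrist");im=capture("wrist");cv2.imwrite("pics/w1.png",im[:,:,::-1])
np.savez("w1.npz",**p);print(o["tool_pos"],o["tcp_rot"])
print(proj(p,[530,-223,10]),proj(p,[377,-226,10]))
E
```

```text
time: 3.15
tool_pos: [395.7, -88.1, 221.4]
tcp_rot: [-3.134, 0.005, 1.609]
contact_force: [0.8, 1.4, 0.5]
grip_width: 92.0
time: 3.95
tool_pos: [445.8, -220.6, 219.3]
tcp_rot: [-3.131, 0.003, 1.606]
contact_force: [-0.2, -0.6, 0.2]
grip_width: 91.5
[ 445.78636429 -220.60316273  219.34612067] [-3.13126938e+00  3.12379326e-03  1.60644646e+00]
[251.57076156 227.10770362] [253.2516092  114.04040104]
```

View pics/w1.png

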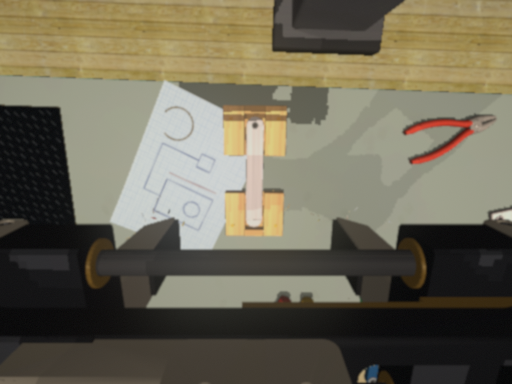

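```bash
python3 - <<'E'
from h import *
p=dict(np.load("w1.npz"))
im=cv2.imread("pics/w1.png")
cv2.imwrite("pics/w1z.png",cv2.resize(im[95:245,215:300],None,fx=4,fy=4,interpolation=2))
hsv=cv2.cvtColor(im,cv2.COLOR_BGR2HSV)
for r in [120,125,140,165,170,175,180,200,215,225]:
    print(r,[tuple(hsv[r,c]) for c in (246,250,255,260,266)])
E
```

```text
120 [(np.uint8(16), np.uint8(124), np.uint8(207)), (np.uint8(14), np.uint8(39), np.uint8(157)), (np.uint8(14), np.uint8(38), np.uint8(153)), (np.uint8(13), np.uint8(39), np.uint8(192)), (np.uint8(18), np.uint8(120), np.uint8(170))]
125 [(np.uint8(16), np.uint8(74), np.uint8(209)), (np.uint8(18), np.uint8(27), np.uint8(217)), (np.uint8(17), np.uint8(45), np.uint8(90)), (np.uint8(15), np.uint8(31), np.uint8(216)), (np.uint8(23), np.uint8(109), np.uint8(212))]
140 [(np.uint8(15), np.uint8(58), np.uint8(185)), (np.uint8(23), np.uint8(20), np.uint8(220)), (np.uint8(16), np.uint8(30), np.uint8(220)), (np.uint8(19), np.uint8(26), np.uint8(220)), (np.uint8(21), np.uint8(114), np.uint8(219))]
165 [(np.uint8(13), np.uint8(25), np.uint8(183)), (np.uint8(12), np.uint8(37), np.uint8(219)), (np.uint8(11), np.uint8(38), np.uint8(214)), (np.uint8(11), np.uint8(38), np.uint8(217)), (np.uint8(30), np.uint8(32), np.uint8(152))]
170 [(np.uint8(13), np.uint8(25), np.uint8(184)), (np.uint8(12), np.uint8(38), np.uint8(220)), (np.uint8(12), np.uint8(39), np.uint8(215)), (np.uint8(11), np.uint8(38), np.uint8
[... 507 characters left out ...]
53))]
200 [(np.uint8(13), np.uint8(62), np.uint8(213)), (np.uint8(11), np.uint8(39), np.uint8(217)), (np.uint8(11), np.uint8(40), np.uint8(212)), (np.uint8(11), np.uint8(39), np.uint8(210)), (np.uint8(19), np.uint8(118), np.uint8(220))]
215 [(np.uint8(15), np.uint8(46), np.uint8(206)), (np.uint8(18), np.uint8(26), np.uint8(220)), (np.uint8(14), np.uint8(32), np.uint8(220)), (np.uint8(13), np.uint8(31), np.uint8(219)), (np.uint8(22), np.uint8(110), np.uint8(220))]
225 [(np.uint8(16), np.uint8(112), np.uint8(161)), (np.uint8(16), np.uint8(34), np.uint8(204)), (np.uint8(17), np.uint8(32), np.uint8(212)), (np.uint8(17), np.uint8(115), np.uint8(207)), (np.uint8(21), np.uint8(112), np.uint8(220))]
```

View pics/w1z.png

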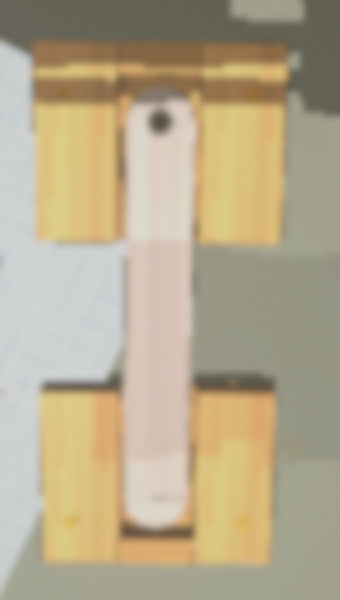

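```bash
python3 - <<'E'
from h import *
p=dict(np.load("w1.npz"))
f=lambda x,y:ray(p,(215+x/4-.4,95+y/4-.4),10)
A=f(155.5,529);B=f(161,88);print(A,B,np.linalg.norm(A-B),(A+B)/2,np.arctan2(*(A-B)[[1,0]]))
L=f(127,310);Rr=f(191,310);print(L,Rr,(L+Rr)/2,L-Rr)
# rest free zone edges (z=12)
for x,y in [(80,241),(240,241),(80,390),(240,388)]:print(ray(p,(215+x/4-.4,95+y/4-.4),12))
E
```

```text
[ 529.5103459  -220.35043794   10.        ] [ 380.04591759 -223.87567985   10.        ] 149.50599540416226 [ 454.77813174 -222.11305889   10.        ] 0.023581453354334616
[ 451.80991242 -232.5491911    10.        ] [ 451.01133866 -211.32773281   10.        ] [ 451.41062554 -221.93846195   10.        ] [  0.79857376 -21.22145829   0.        ]
[ 429.12199506 -248.40533062   12.        ]
[ 427.17964431 -196.48023671   12.        ]
[ 479.41664401 -247.50948862   12.        ]
[ 476.68118529 -193.77371472   12.        ]
```

```bash
python3 -m jog '{"xyz":[[0.2,-0.03,-1],[0.2,-0.04,-1],[0,0,-1],[0,0,-1],[0,0,-1],[0,0,-1],[0,0,-1],[0,0,-0.8],[0,0,-0.4],[0,0,0]],"angular":[[0,-0.1,-0.1],[0,0,0],[0,0,0],[0,0,0],[0,0,0],[0,0,0],[0,0,0],[0,0,0],[0,0,0],[0,0,0]]}' 0.3
```

```text
time: 5.0
tool_pos: [449.7, -210.9, 51.0]
tcp_rot: [-3.14, -0.001, 1.601]
contact_force: [-1.1, -0.6, -0.3]
grip_width: 32.2
```

```bash
python3 -m jog '{"xyz":[[0.2,-0.5,0],[0,0,0],[0,0,-0.4]],"angular":[[0,0,-0.05],[0,0,0],[0,0,0]]}' 0.1
python3 - <<'E'
from h import *
o=bot.get_obs();p=camera_params("wrist");im=capture("wrist");cv2.imwrite("pics/w2.png",im[:,:,::-1])
print(o["tool_pos"],o["tcp_rot"],proj(p,o["tool_pos"]),proj(p,[454,-222,10]))
E
```

```text
time: 5.3
tool_pos: [455.7, -222.4, 45.6]
tcp_rot: [3.139, 0.003, 1.595]
contact_force: [0.1, 0.9, 0.7]
grip_width: 41.0
[ 455.74761264 -222.38281305   45.58462886] [3.13857742e+00 2.52757674e-03 1.59544779e+00] [254.53630305 233.30704119] [255.39646189 210.31361446]
```

View pics/w2.png

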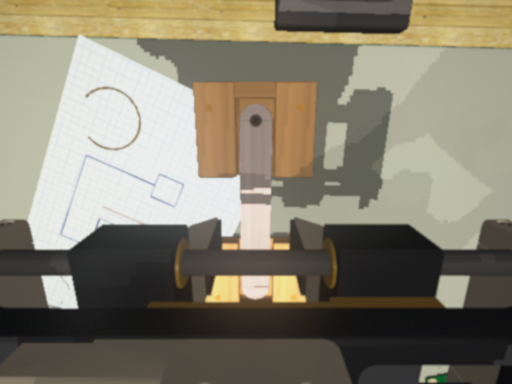

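```bash
python3 -m jog '{"xyz":[[0,0,-1],[0,0,-0.7],[0,0,0],[0,0,0]],"angular":[[0,0,0],[0,0,0],[0,0,0],[0,0,0]]}'
```

```text
time: 5.75
tool_pos: [455.2, -222.3, 9.4]
tcp_rot: [3.139, 0.002, 1.595]
contact_force: [0.0, -0.2, -0.1]
grip_width: 41.5
```

```bash
python3 -m jog '{"xyz":[[-0.05,0,-0.35],[0,0,0],[0,0,0]],"angular":[[0,0,0],[0,0,0],[0,0,0]]}'
python3 -m jog '{"xyz":[[0,0,0],[0,0,0],[0,0,0],[0,0,0],[0,0,0]],"angular":[[0,0,0],[0,0,0],[0,0,0],[0,0,0],[0,0,0]]}' 1
```

```text
time: 6.05
tool_pos: [454.8, -222.8, 3.2]
tcp_rot: [3.138, 0.003, 1.595]
contact_force: [0.2, 0.2, 1.0]
grip_width: 41.7
time: 6.55
tool_pos: [455.1, -223.0, 3.9]
tcp_rot: [3.137, 0.004, 1.595]
contact_force: [0.5, -0.2, -1.8]
grip_width: 21.1
```

```bash
python3 -m jog '{"xyz":[[0,0,0.4],[0,0,1],[0,0,1],[0,0,1],[0,0,1],[0,0,1],[0,0,1],[0.1,0.5,0.5],[0.2,0.97,0.3],[0.2,0.97,0]],"angular":[[0,0,0],[0,0,0],[0,0,0],[0,0,0],[0,0,0],[0,0,0],[0,0,0],[0,0,0],[0,0,0],[0,0,0.1]]}'
python3 -m jog '{"xyz":[[0.15,0.97,0],[0.15,0.97,0],[0.15,0.97,0],[0.15,0.97,0],[0.15,0.97,0],[0.15,0.97,0],[0.15,0.97,0],[0.15,0.97,0],[0.15,0.97,0],[0.15,0.97,0]],"angular":[[0,0,0.25],[0,0,0.25],[0,0,0.25],[0,0,0.25],[0,0,0.25],[0,0,0.25],[0,0,0.2],[0,0,0.2],[0,0,0.2],[0,0,0]]}'
```

```text
time: 7.55
tool_pos: [463.4, -172.3, 156.7]
tcp_rot: [3.137, 0.003, 1.601]
contact_force: [0.1, 1.1, -1.3]
grip_width: 21.1
time: 8.55
tool_pos: [489.4, 37.7, 155.9]
tcp_rot: [-3.14, -0.002, 1.832]
contact_force: [-0.8, -0.4, -1.9]
grip_width: 21.3
```

```bash
python3 -m jog '{"xyz":[[0.2,0.97,0.3],[0.2,0.97,0.3],[0.2,0.97,0.3],[0.2,0.97,0.3],[0.2,0.97,0.3],[0.1,0.6,0.2],[0,0,0]],"angular":[[0,0,0],[0,0,0],[0,0,0],[0,0,0],[0,0,0],[0,0,0],[0,0,0]]}'
python3 - <<'E'
from h import *
o=bot.get_obs();p=camera_params("wrist");im=capture("wrist");cv2.imwrite("pics/w3.png",im[:,:,::-1])
np.savez("w3.npz",**p);print(o["tool_pos"],o["tcp_rot"])
for n in ("scene","top"):
  im=capture(n);cv2.imwrite(f"pics/{n}3.png",im[:,:,::-1])
E
```

```text
time: 9.25
tool_pos: [506.6, 157.8, 189.5]
tcp_rot: [-3.133, -0.005, 1.837]
contact_force: [0.8, 0.4, -1.0]
grip_width: 21.4
[506.59149406 157.81626036 189.47182695] [-3.13335134 -0.00514551  1.83682844]
```

View pics/w3.png

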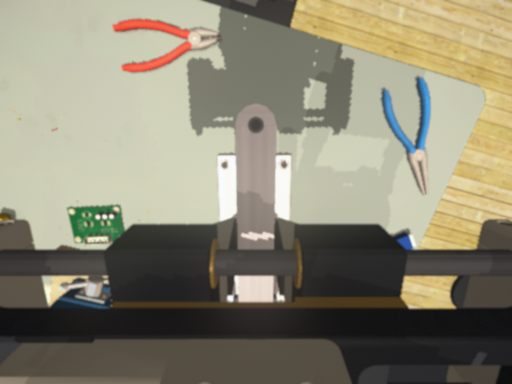

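View pics/scene3.png

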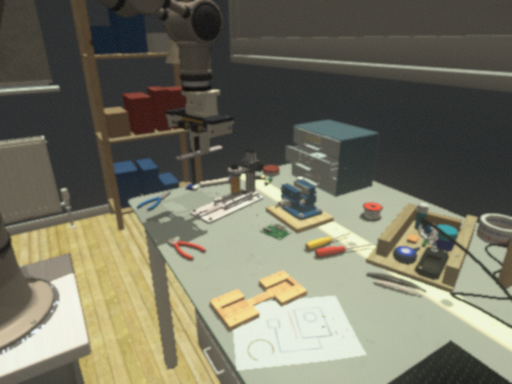

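```bash
python3 - <<'E'
from h import *
p=dict(np.load("w3.npz"))
im=cv2.imread("pics/w3.png")
cv2.imwrite("pics/w3z.png",cv2.resize(im[95:225,200:310],None,fx=5,fy=5,interpolation=2)[:600])
g=cv2.cvtColor(im,cv2.COLOR_BGR2GRAY).astype(float)
for r in (165,175,185,195,205,215):
    x=np.arange(205,305);row=cv2.GaussianBlur(g,(3,3),0)[r]
    d=np.diff(row);l=205+np.argmax(d[205:230])+.5;rr=280+np.argmin(d[280:305])+.5
    L=ray(p,(l,r),8);R=ray(p,(rr,r),8);print(r,l,rr,L[:2],R[:2],np.linalg.norm(L-R),((L+R)/2)[:2])
print("corners",ray(p,(218,154.5),8),ray(p,(291.5,154),8))
E
```

```text
165 226.5 280.5 [507.19922689 122.91269389] [489.88206236 186.38752929] 65.79467240173824 [498.54064463 154.65011159]
175 217.5 290.5 [522.21005471 115.21227908] [498.59227825 201.84005737] 89.78959481182545 [510.40116648 158.52616822]
185 218.5 289.5 [534.24377862 119.33133371] [511.06802285 204.39639812] 88.16564432132498 [522.65590073 161.86386591]
195 218.5 289.5 [546.8393747  122.32183302] [523.45490309 208.21329955] 89.01784953683638 [535.14713889 165.26756629]
205 219.5 289.5 [559.34874526 126.59079057] [536.08373167 212.10475511] 88.62222626856905 [547.71623846 169.34777284]
215 219.5 289.5 [572.44000504 129.71176755] [548.96166734 216.07297069] 89.49575268804665 [560.70083619 172.89236912]
corners [497.4322926  109.97243695   8.        ] [473.49729709 195.34493482   8.        ]
```

View pics/w3z.png

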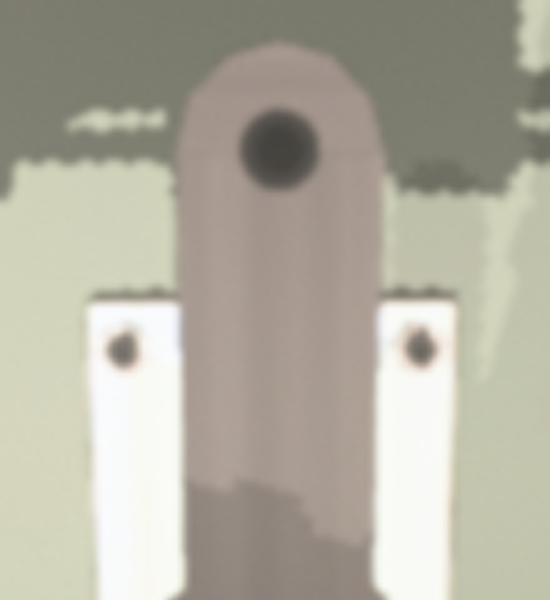

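```bash
python3 -m jog '{"xyz":[[0.4,0.1,-0.5],[0.4,0.1,-1],[0.2,0.1,-1],[0,0,-1],[0,0,-1],[0,0,-1],[0,0,-0.6],[0,0,0]],"angular":[[-0.03,-0.09,0.06],[0,0,0],[0,0,0],[0,0,0],[0,0,0],[0,0,0],[0,0,0],[0,0,0]]}'
```

```text
time: 10.2
tool_pos: [527.8, 155.3, 56.0]
tcp_rot: [-3.139, 0.004, 1.834]
contact_force: [-0.2, -0.3, -1.4]
grip_width: 21.7
```

```bash
python3 -m jog '{"xyz":[[0.03,0.42,0],[0,0,0],[0,0,0]],"angular":[[0.04,0,0.08],[0,0,0],[0,0,0]]}'
python3 - <<'E'
from h import *
o=bot.get_obs();p=camera_params("wrist");im=capture("wrist");cv2.imwrite("pics/w4.png",im[:,:,::-1])
np.savez("w4.npz",**p);print(o["tool_pos"],o["tcp_rot"])
im=capture("scene");cv2.imwrite("pics/s4z.png",cv2.resize(im[140:240,170:300,::-1],None,fx=5,fy=5,interpolation=2))
im=capture("top");cv2.imwrite("pics/t4z.png",cv2.resize(im[110:230,130:240,::-1],None,fx=5,fy=5,interpolation=2))
E
```

```text
time: 10.5
tool_pos: [529.3, 163.6, 56.2]
tcp_rot: [-3.141, -0.001, 1.842]
contact_force: [0.7, -0.7, -1.6]
grip_width: 21.3
[529.33083753 163.57748377  56.22612817] [-3.14082108e+00 -5.95930865e-04  1.84221254e+00]
```

View pics/w4.png

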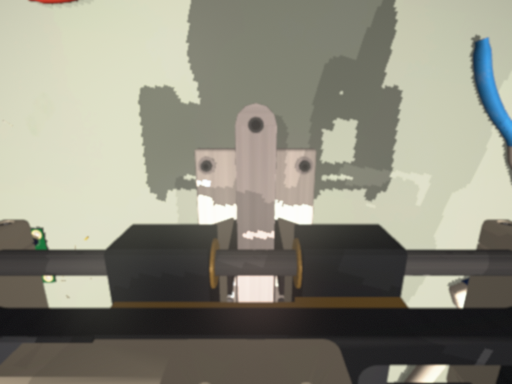

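View pics/s4z.png

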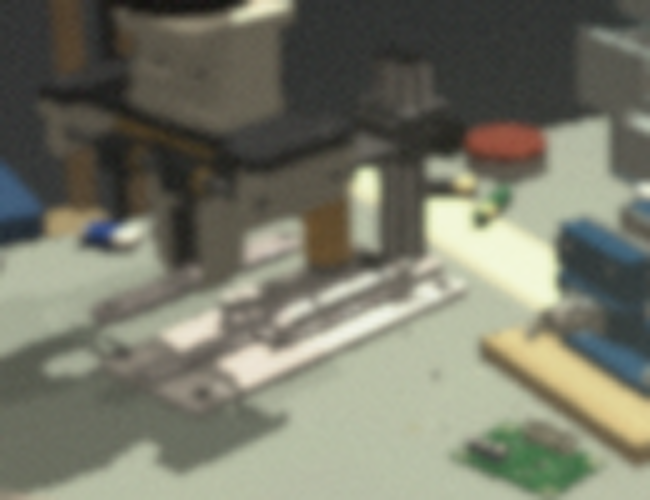

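View pics/t4z.png

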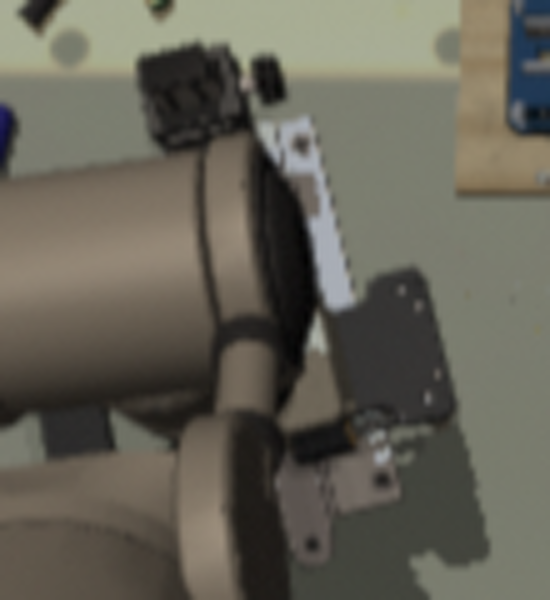

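```bash
python3 - <<'E'
from h import *
p=dict(np.load("w4.npz"))
a=ray(p,(196,150.5),8);b=ray(p,(315.5,150),8);s1=ray(p,(207,165.5),8);s2=ray(p,(304.5,165.5),8)
m=(a+b)/2;u=np.array([np.cos(.272),np.sin(.272)]);n=np.array([-u[1],u[0]])
print(a,b,np.linalg.norm(a-b),m,(s1+s2)/2)
t=np.array([529.3,163.6]);print((t-m[:2])@u,(t-m[:2])@n, np.arctan2(-(b-a)[0],(b-a)[1]))
E
```

```text
[498.98970626 110.55831661   8.        ] [475.1480804  194.48131168   8.        ] 87.24386639910415 [487.06889333 152.51981414   8.        ] [497.94945847 155.57732531   8.        ]
43.65528690416599 -0.6729149618362513 0.27679668006147423
```

```bash
python3 -m jog '{"xyz":[[0.05,0.05,-1],[0,0,-0.6],[0,0,0],[0,0,0]],"angular":[[0,0,0],[0,0,0],[0,0,0],[0,0,0]]}'
```

```text
time: 11.05
tool_pos: [531.4, 164.7, 25.2]
tcp_rot: [3.139, -0.0, 1.842]
contact_force: [0.1, 0.6, -0.8]
grip_width: 21.3
```

```bash
python3 -m jog '{"xyz":[[-0.08,0,-0.4],[0,0,-0.1],[0,0,0]],"angular":[[0,0.02,0],[0,0,0],[0,0,0]]}'
python3 -m jog '{"xyz":[[0,0,-0.1],[0,0,0],[0,0,0]],"angular":[[0,0,0],[0,0,0],[0,0,0]]}'
```

```text
time: 11.35
tool_pos: [530.3, 164.7, 15.6]
tcp_rot: [3.139, -0.0, 1.842]
contact_force: [0.7, -0.2, -1.1]
grip_width: 21.3
time: 11.65
tool_pos: [530.8, 164.8, 14.2]
tcp_rot: [3.138, -0.0, 1.842]
contact_force: [0.4, 0.3, -1.3]
grip_width: 21.7
```

```bash
python3 -m jog '{"xyz":[[0,0,-0.08],[0,0,0]],"angular":[[0,0,0],[0,0,0]]}'
python3 -m jog '{"xyz":[[0,0,-0.05],[0,0,0]],"angular":[[0,0,0],[0,0,0]]}'
```

```text
time: 11.85
tool_pos: [531.1, 164.9, 14.3]
tcp_rot: [3.136, -0.0, 1.842]
contact_force: [-0.1, -0.4, -0.8]
grip_width: 21.4
time: 12.05
tool_pos: [531.4, 165.0, 14.0]
tcp_rot: [3.135, -0.0, 1.843]
contact_force: [0.4, -0.0, -1.6]
grip_width: 21.2
```

```bash
python3 -m jog '{"xyz":[[-0.05,0,-0.12],[0,0,-0.04]],"angular":[[-0.01,0.06,0],[0,0,0]]}'
```

```text
time: 12.25
tool_pos: [531.6, 165.0, 13.9]
tcp_rot: [3.139, 0.0, 1.843]
contact_force: [-2.5, -0.4, 3.1]
grip_width: 21.2
```

```bash
python3 -m jog '{"xyz":[[0,0,0],[0,0,0],[0,0,0],[0,0,0.3]],"angular":[[0,0,0],[0,0,0],[0,0,0],[0,0,0]]}' 0.1
python3 -m jog '{"xyz":[[0,0,0.8],[-0.5,-0.13,0.3],[-0.96,-0.27,0],[-0.96,-0.27,0],[0,0,0]],"angular":[[0,0,0],[0,0,0],[0,0,0],[0,0,0],[0,0,0]]}'
python3 - <<'E'
from h import *
o=bot.get_obs();p=camera_params("wrist");im=capture("wrist");cv2.imwrite("pics/w5.png",im[:,:,::-1])
np.savez("w5.npz",**p);print(o["tool_pos"],o["tcp_rot"])
im=capture("scene");cv2.imwrite("pics/s5z.png",cv2.resize(im[140:240,170:300,::-1],None,fx=5,fy=5,interpolation=2))
E
```

```text
time: 12.65
tool_pos: [531.3, 164.9, 19.0]
tcp_rot: [3.14, -0.0, 1.843]
contact_force: [0.0, -0.3, 0.1]
grip_width: 40.8
time: 13.15
tool_pos: [479.7, 150.8, 42.2]
tcp_rot: [3.14, -0.0, 1.843]
contact_force: [-0.1, 0.1, 0.3]
grip_width: 41.2
[479.72527867 150.80753988  42.15728445] [ 3.14021964e+00 -1.55851922e-04  1.84286157e+00]
```

View pics/w5.png

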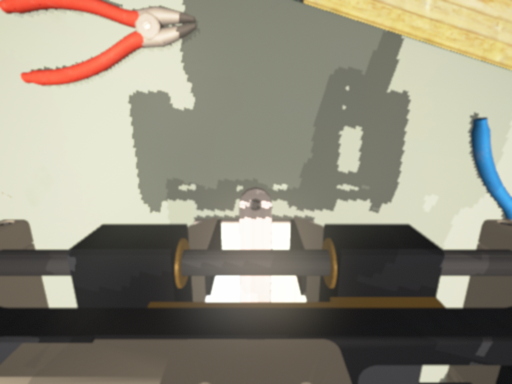

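View pics/s5z.png

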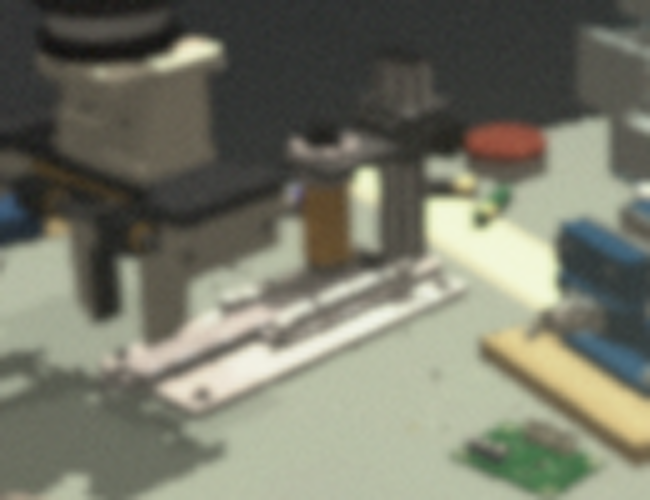

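```bash
python3 -m jog '{"xyz":[[0,0,-1],[0,0,-0.4],[0,0,0],[0,0,0]],"angular":[[0,0,0],[0,0,0],[0,0,0],[0,0,0]]}'
python3 - <<'E'
from h import *
p=dict(np.load("w5.npz"))
print("tail",ray(p,(255,187),19),"track corners",ray(p,(221,221),8),ray(p,(291,221),8))
E
```

```text
time: 13.65
tool_pos: [486.5, 152.0, 14.6]
tcp_rot: [3.132, 0.001, 1.843]
contact_force: [0.5, -0.6, 0.1]
grip_width: 41.2
tail [457.83567615 144.87461284  19.        ] track corners [492.237215  128.7287133   8.       ] [478.44751591 177.90368093   8.        ]
```

```bash
python3 -m jog '{"xyz":[[-0.3,-0.08,-0.15],[0,0,0],[0,0,0]],"angular":[[-0.02,0.09,0],[0,0,0],[0,0,0]]}'
```

```text
time: 13.95
tool_pos: [481.0, 150.5, 12.3]
tcp_rot: [3.14, 0.0, 1.843]
contact_force: [-0.5, -0.1, 0.3]
grip_width: 41.2
```

```bash
python3 -m jog '{"xyz":[[0,0,0],[0,0,0],[0,0,0],[0,0,0]],"angular":[[0,0,0],[0,0,0],[0,0,0],[0,0,0]]}' 1
```

```text
time: 14.35
tool_pos: [481.3, 150.5, 12.9]
tcp_rot: [3.139, 0.001, 1.843]
contact_force: [-0.2, -0.4, -0.8]
grip_width: 21.0
```

```bash
python3 -m jog '{"xyz":[[0.3,0.083,0],[0.4,0.111,0],[0.4,0.111,0],[0,0,0]],"angular":[[0,0,0],[0,0,0],[0,0,0],[0,0,0]]}'
```

```text
time: 14.75
tool_pos: [505.4, 157.2, 13.0]
tcp_rot: [3.139, 0.001, 1.843]
contact_force: [0.2, -0.2, -0.5]
grip_width: 21.6
```

```bash
python3 -m jog '{"xyz":[[0.3,0.083,0],[0.4,0.111,0],[0.4,0.111,0],[0,0,0]],"angular":[[0,0,0],[0,0,0],[0,0,0],[0,0,0]]}'
python3 -m jog '{"xyz":[[0.2,0.055,0],[0,0,0]],"angular":[[0,0,0],[0,0,0]]}'
python3 - <<'E'
from h import *
o=bot.get_obs();p=camera_params("wrist");im=capture("wrist");cv2.imwrite("pics/w6.png",im[:,:,::-1])
np.savez("w6.npz",**p);print(o["tool_pos"],o["tcp_rot"])
E
```

```text
time: 15.15
tool_pos: [528.7, 163.7, 13.0]
tcp_rot: [3.141, 0.0, 1.843]
contact_force: [0.1, -0.2, -1.0]
grip_width: 21.3
time: 15.35
tool_pos: [532.7, 164.8, 12.9]
tcp_rot: [-3.141, 0.0, 1.843]
contact_force: [1.5, 0.5, -0.7]
grip_width: 21.4
[532.72381061 164.84477925  12.90331827] [-3.14146415e+00  4.30706626e-04  1.84291547e+00]
```

View pics/w6.png

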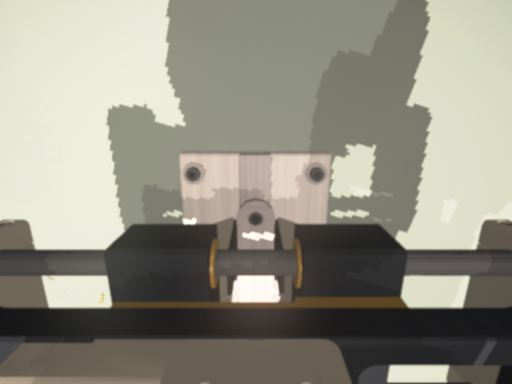

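```bash
python3 - <<'E'
from h import *
p=dict(np.load("w6.npz"))
m=(ray(p,(181,153),8)+ray(p,(331,153),8))/2;t=ray(p,(256,199),20);e=ray(p,(256,153),14)
u=np.array([np.cos(.272),np.sin(.272)]);print(m,t,e,(t-m)[:2]@u,(t-e)[:2]@u)
E
```

```text
[486.1641272  152.60983699   8.        ] [509.34059657 159.11814175  20.        ] [485.3024917  152.37022681  14.        ] 24.07290923795553 24.967240439008613
```

```bash
python3 -m jog '{"xyz":[[0.25,0.07,0],[0,0,0]],"angular":[[0,0,0],[0,0,0]]}'
python3 -m jog '{"xyz":[[0.15,0.042,0],[0,0,0]],"angular":[[0,0,0],[0,0,0]]}'
```

```text
time: 15.6
tool_pos: [537.2, 166.1, 13.0]
tcp_rot: [-3.14, 0.0, 1.843]
contact_force: [0.6, -0.3, 0.1]
grip_width: 21.2
time: 15.8
tool_pos: [540.1, 167.0, 12.9]
tcp_rot: [-3.14, 0.0, 1.843]
contact_force: [0.4, 1.0, 1.3]
grip_width: 21.4
```

```bash
python3 -m jog '{"xyz":[[0.12,0.033,0],[0,0,0]],"angular":[[0,0,0],[0,0,0]]}'
python3 -m jog '{"xyz":[[0.12,0.033,0],[0,0,0]],"angular":[[0,0,0],[0,0,0]]}'
```

```text
time: 16.0
tool_pos: [542.5, 167.7, 12.9]
tcp_rot: [-3.139, 0.0, 1.843]
contact_force: [0.2, -0.3, 1.4]
grip_width: 21.8
time: 16.2
tool_pos: [542.4, 167.7, 12.9]
tcp_rot: [-3.134, 0.0, 1.843]
contact_force: [1.0, 0.7, 1.2]
grip_width: 21.3
```

```bash
python3 -m jog '{"xyz":[[0.15,0.04,0],[0,0,0]],"angular":[[0,-0.06,0],[0,0,0]]}'
```

```text
time: 16.4
tool_pos: [542.4, 167.8, 12.9]
tcp_rot: [-3.133, 0.002, 1.844]
contact_force: [1.0, 0.1, 0.6]
grip_width: 21.4
```

```bash
python3 -m jog '{"xyz":[[-0.03,0,0],[0,0,0],[0,0,0],[0,0,0]],"angular":[[0,0,0],[0,0,0],[0,0,0],[0,0,0]]}' 0.1
python3 -m jog '{"xyz":[[-0.1,-0.03,0.5],[-0.3,-0.08,1],[-1,-0.27,1],[-1,-0.27,0.8],[0,0,0]],"angular":[[0,0,0],[0,-0.08,0],[0,0,0],[0,0,0],[0,0,0]]}'
python3 - <<'E'
from h import *
o=bot.get_obs();p=camera_params("wrist");im=capture("wrist");cv2.imwrite("pics/w7.png",im[:,:,::-1])
np.savez("w7.npz",**p);print(o["tool_pos"],o["tcp_rot"])
im=capture("scene");cv2.imwrite("pics/s7z.png",cv2.resize(im[140:240,170:300,::-1],None,fx=5,fy=5,interpolation=2))
E
```

```text
time: 16.8
tool_pos: [543.1, 168.1, 12.6]
tcp_rot: [-3.135, 0.002, 1.843]
contact_force: [0.7, 0.7, -0.0]
grip_width: 40.9
time: 17.3
tool_pos: [493.7, 154.7, 82.1]
tcp_rot: [3.139, 0.004, 1.843]
contact_force: [0.0, 0.5, 0.2]
grip_width: 41.5
[493.7343013  154.72792541  82.1253839 ] [3.13879891 0.00419897 1.84344242]
```

View pics/w7.png

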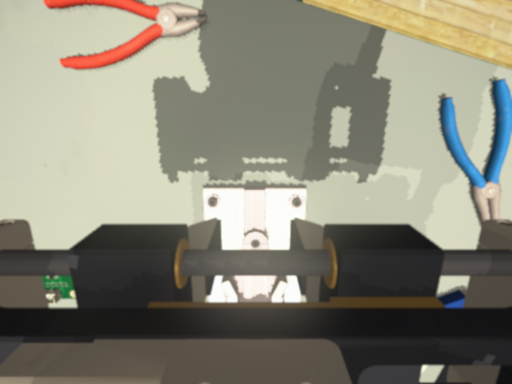

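View pics/s7z.png

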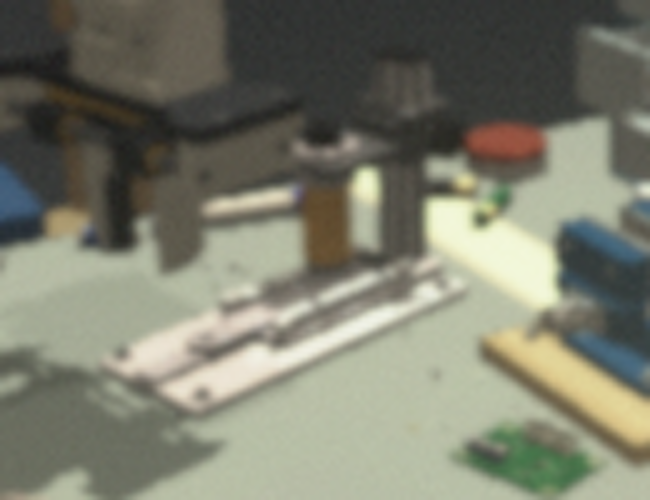

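```bash
python3 - <<'E'
from h import *
im=cv2.imread("pics/scene0.png");a=cv2.resize(im[155:205,215:275],None,fx=8,fy=8,interpolation=2)
im=cv2.imread("pics/top0.png");b=cv2.resize(im[135:175,160:195],None,fx=10,fy=10,interpolation=2)
b=cv2.resize(b,(350,400));cv2.imwrite("pics/capz.png",np.hstack([a[:400],b[:400]])[:, :])
s=camera_params("scene");t=camera_params("top")
P=lambda p:np.array([[p["fx"],0,p["cx"]],[0,p["fy"],p["cy"]],[0,0,1]])@np.c_[RT(p)]
X=cv2.triangulatePoints(P(s),P(t),np.array([[234.6],[165.5]]),np.array([[174.2],[152.4]]));X=(X[:3]/X[3]).ravel();print(X,proj(s,X),proj(t,X))
E
```

```text
[626.31919399 186.48461661 121.2507187 ] [234.46533161 165.52549414] [174.25924647 152.27359524]
```

View pics/capz.png

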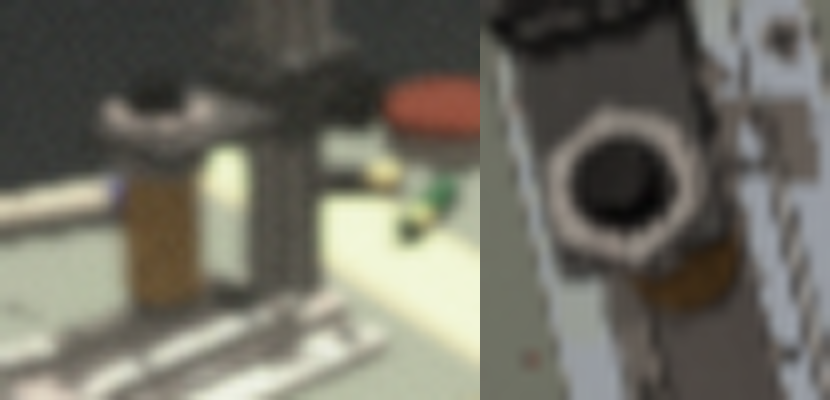

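```bash
python3 -m jog '{"xyz":[[0,0,1],[0,0,1],[0,0,1],[0,0,1],[0.3,0.08,0.9],[0.9,0.24,0],[0.9,0.24,0],[0.9,0.24,0],[0.9,0.24,0],[0.9,0.24,0]],"angular":[[0,0,0],[0,0,0],[0,0,0],[0,0,0],[0,0,0],[0,0,0],[0,0,0],[0,0,0],[0,0,0],[0,0,0]]}' 1
python3 -m jog '{"xyz":[[0.9,0.24,0],[0,0,0],[0,0,0]],"angular":[[0,0,0],[0,0,0],[0,0,0]]}'
python3 - <<'E'
from h import *
o=bot.get_obs();p=camera_params("wrist");im=capture("wrist");cv2.imwrite("pics/w8.png",im[:,:,::-1])
np.savez("w8.npz",**p);print(o["tool_pos"],o["tcp_rot"],proj(p,[625.5,188,121]),proj(p,o["tool_pos"]))
E
```

```text
time: 18.4
tool_pos: [599.5, 182.4, 176.0]
tcp_rot: [-3.14, 0.003, 1.842]
contact_force: [0.2, 0.4, 0.4]
grip_width: 0.1
time: 18.7
tool_pos: [620.8, 187.9, 171.7]
tcp_rot: [-3.137, 0.003, 1.842]
contact_force: [0.4, 0.4, -0.3]
grip_width: 0.6
[620.79513082 187.94261011 171.6744292 ] [-3.13672299e+00  2.91022594e-03  1.84229810e+00] [253.46180209 211.5546488 ] [254.63367291 233.14649915]
```

View pics/w8.png

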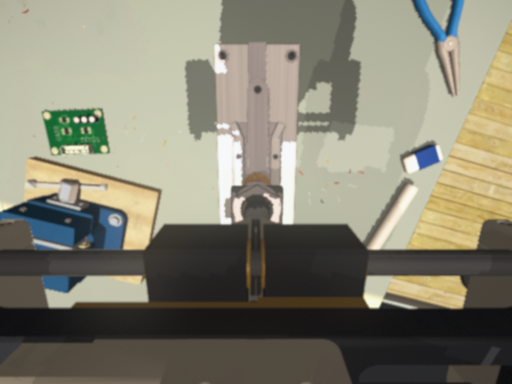

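```bash
python3 - <<'E'
from h import *
p=dict(np.load("w8.npz"))
print(ray(p,(257,208),121),ray(p,(257,90),20))
im=cv2.imread("pics/w8.png");cv2.imwrite("pics/w8z.png",cv2.resize(im[130:240,200:310],None,fx=5,fy=5,interpolation=2))
E
```

```text
[621.91131234 189.87379043 121.        ] [531.30652758 164.6239345   20.        ]
```

View pics/w8z.png

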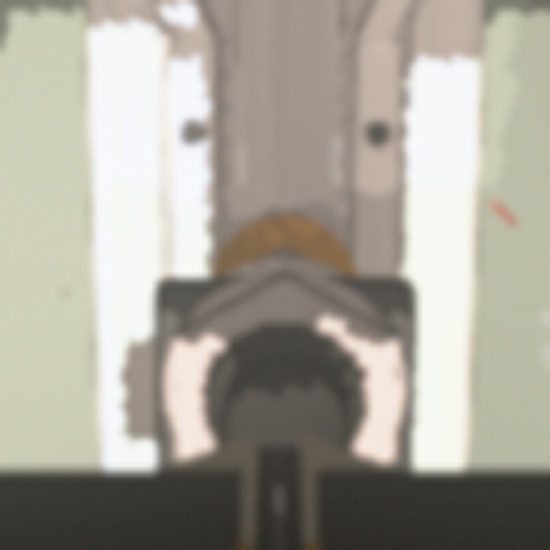

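```bash
python3 -m jog '{"xyz":[[0.2,0.1,-0.7],[0,0,-0.8],[0,0,0],[0,0,0]],"angular":[[0,0,0],[0,0,0],[0,0,0],[0,0,0]]}'
```

```text
time: 19.15
tool_pos: [623.1, 189.8, 139.1]
tcp_rot: [-3.135, 0.003, 1.842]
contact_force: [-0.3, 0.1, 0.2]
grip_width: 0.2
```

```bash
python3 -m jog '{"xyz":[[0.1,0,-0.5],[0,0,0],[0,0,0]],"angular":[[0,-0.06,0],[0,0,0],[0,0,0]]}'
python3 -m jog '{"xyz":[[0,0,-0.2],[0,0,0]],"angular":[[0,0,0],[0,0,0]]}'
```

```text
time: 19.45
tool_pos: [625.4, 189.9, 129.2]
tcp_rot: [3.14, 0.005, 1.842]
contact_force: [-0.1, 0.0, -0.1]
grip_width: 0.1
time: 19.65
tool_pos: [625.8, 189.9, 125.8]
tcp_rot: [3.139, 0.005, 1.842]
contact_force: [-0.6, 0.4, 0.5]
grip_width: 0.7
```

```bash
python3 -m jog '{"xyz":[[-0.05,0,-0.15],[0,0,-0.1],[0,0,0]],"angular":[[0,0,0],[0,0,0],[0,0,0]]}'
python3 -m jog '{"xyz":[[0,0,-0.15],[0,0,-0.1]],"angular":[[0,0,0],[0,0,0]]}'
```

```text
time: 19.95
tool_pos: [625.8, 190.0, 122.2]
tcp_rot: [3.135, 0.005, 1.842]
contact_force: [-0.2, 0.1, 0.2]
grip_width: 0.9
time: 20.15
tool_pos: [625.9, 190.0, 117.6]
tcp_rot: [3.134, 0.005, 1.842]
contact_force: [-1.4, -0.4, 4.1]
grip_width: 0.5
```

```bash
python3 -m jog '{"xyz":[[0,0,-0.12],[0,0,0]],"angular":[[0,0.03,0],[0,0,0]]}'
python3 -m jog '{"xyz":[[0,0,-0.12],[0,0,0]],"angular":[[0,0.03,0],[0,0,0]]}'
```

```text
time: 20.35
tool_pos: [625.8, 190.0, 114.9]
tcp_rot: [3.138, 0.005, 1.842]
contact_force: [0.8, 0.1, 1.9]
grip_width: 0.4
time: 20.55
tool_pos: [626.0, 190.1, 114.5]
tcp_rot: [3.14, 0.004, 1.842]
contact_force: [0.6, -0.6, -0.5]
grip_width: 0.4
```

```bash
python3 -m jog '{"xyz":[[0,0,-0.12],[0,0,0]],"angular":[[0,0,0],[0,0,0]]}'
python3 -m jog '{"xyz":[[0,0,-0.12],[0,0,0]],"angular":[[0,0,0],[0,0,0]]}'
```

```text
time: 20.75
tool_pos: [626.2, 190.2, 114.5]
tcp_rot: [3.138, 0.004, 1.842]
contact_force: [0.3, 0.5, -0.1]
grip_width: 0.7
time: 20.95
tool_pos: [626.4, 190.3, 114.4]
tcp_rot: [3.136, 0.004, 1.843]
contact_force: [-0.2, 0.3, 0.2]
grip_width: 0.4
```

```bash
python3 -m jog '{"xyz":[[0,0,-0.12],[0,0,-0.12]],"angular":[[0,0,0],[0,0,0]]}'
python3 -m jog '{"xyz":[[0,0,-0.2],[0,0,-0.2]],"angular":[[0,0,0],[0,0,0]]}'
```

```text
time: 21.15
tool_pos: [626.7, 190.3, 114.1]
tcp_rot: [3.134, 0.005, 1.843]
contact_force: [-8.3, -1.9, 21.6]
grip_width: 0.3
time: 21.35
tool_pos: [626.8, 190.4, 114.1]
tcp_rot: [3.13, 0.006, 1.843]
contact_force: [-12.3, -2.9, 29.0]
grip_width: 0.2
```

```bash
python3 -m jog '{"xyz":[[0,0,-0.05],[0,0,-0.05],[0,0,0]],"angular":[[0,0.06,0],[0,0,0],[0,0,0]]}'
python3 -m jog '{"xyz":[[0,0,0.4],[0,0,1],[0,0,1],[0,0,0.7],[-0.9,-0.24,0],[-0.9,-0.24,0],[-0.9,-0.24,0],[-0.9,-0.24,0],[-0.9,-0.24,0],[0,0,0]],"angular":[[0,0,0],[0,0,0],[0,0,0],[0,0,0],[0,0,0],[0,0,0],[0,0,0],[0,0,0],[0,0,0],[0,0,0]]}'
```

```text
time: 21.65
tool_pos: [626.7, 190.4, 114.3]
tcp_rot: [3.134, 0.004, 1.844]
contact_force: [-1.5, 0.5, 3.9]
grip_width: 0.5
time: 22.65
tool_pos: [532.0, 165.4, 171.1]
tcp_rot: [-3.138, 0.003, 1.843]
contact_force: [0.1, 0.0, -0.9]
grip_width: 0.5
```

```bash
python3 -m jog '{"xyz":[[0,0,-1],[0,0,-1],[0,0,-1],[0,0,-1],[0,0,-0.9],[0,0,0],[0,0,0]],"angular":[[0,0,0],[0,0,0],[0,0,0],[0,0,0],[0,0,0],[0,0,0],[0,0,0]]}' 0.1
python3 - <<'E'
from h import *
o=bot.get_obs();p=camera_params("wrist");im=capture("wrist");cv2.imwrite("pics/w9.png",im[:,:,::-1])
np.savez("w9.npz",**p);print(o["tool_pos"],o["tcp_rot"])
im=capture("scene");cv2.imwrite("pics/s9z.png",cv2.resize(im[140:240,170:300,::-1],None,fx=5,fy=5,interpolation=2))
E
```

```text
time: 23.35
tool_pos: [537.8, 166.6, 69.1]
tcp_rot: [3.14, 0.003, 1.843]
contact_force: [0.1, -0.1, 0.7]
grip_width: 41.4
[537.83467455 166.62488119  69.09180072] [3.14018081e+00 2.56112168e-03 1.84250405e+00]
```

View pics/w9.png

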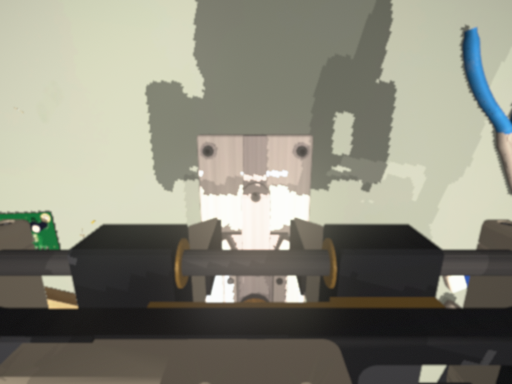

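View pics/s9z.png

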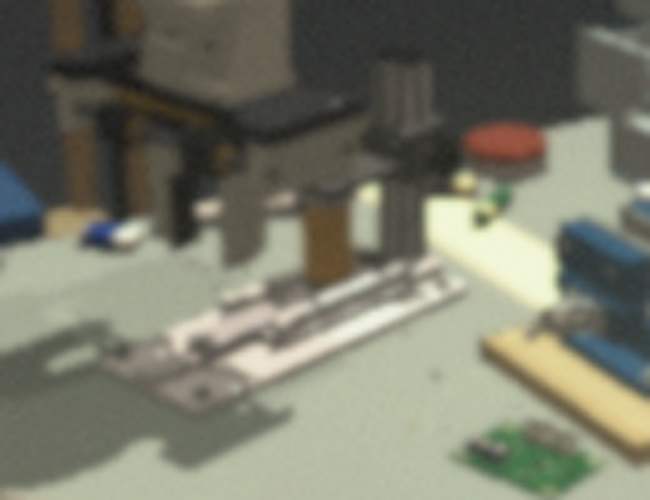

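```bash
python3 -m jog '{"xyz":[[-0.1,-0.03,-1],[-0.05,0,-0.9],[0,0,0],[0,0,0]],"angular":[[0,0,0],[0,0,0],[0,0,0],[0,0,0]]}'
python3 - <<'E'
from h import *
p=dict(np.load("w9.npz"));print(ray(p,(256,197),20))
E
```

```text
time: 23.85
tool_pos: [538.6, 166.7, 35.6]
tcp_rot: [3.13, 0.004, 1.843]
contact_force: [-1.4, 0.5, -0.7]
grip_width: 41.0
[530.32210922 165.33152876  20.        ]
```

```bash
python3 -m jog '{"xyz":[[-0.05,0.03,-0.9],[0,0,-0.1],[0,0,0]],"angular":[[-0.02,0.1,0],[0,0,0],[0,0,0]]}'
```

```text
time: 24.15
tool_pos: [539.3, 167.8, 16.6]
tcp_rot: [3.137, 0.003, 1.843]
contact_force: [-0.4, 0.9, 0.6]
grip_width: 41.1
```

```bash
python3 -m jog '{"xyz":[[0,-0.02,-0.18],[0,0,0],[0,0,0]],"angular":[[-0.01,0.04,0],[0,0,0],[0,0,0]]}'
```

```text
time: 24.45
tool_pos: [539.6, 167.3, 13.0]
tcp_rot: [3.141, 0.003, 1.843]
contact_force: [0.4, -0.2, -0.1]
grip_width: 41.4
```

```bash
python3 -m jog '{"xyz":[[0,0,0],[0,0,0],[0,0,0],[0,0,0]],"angular":[[0,0,0],[0,0,0],[0,0,0],[0,0,0]]}' 1
python3 -m jog '{"xyz":[[-0.15,-0.042,0],[-0.2,-0.056,0],[-0.2,-0.056,0],[-0.2,-0.056,0]],"angular":[[0,0,0],[0,0,0],[0,0,0],[0,0,0]]}'
```

```text
time: 24.85
tool_pos: [539.8, 167.3, 13.4]
tcp_rot: [3.141, 0.003, 1.843]
contact_force: [0.4, 0.5, -1.2]
grip_width: 21.1
time: 25.25
tool_pos: [535.0, 165.3, 15.2]
tcp_rot: [3.116, 0.005, 1.842]
contact_force: [7.8, 3.7, -5.0]
grip_width: 21.2
```

```bash
python3 -m jog '{"xyz":[[0,0.02,-0.08],[0,0,0]],"angular":[[-0.05,0.2,0],[0,0,0]]}'
```

```text
time: 25.45
tool_pos: [534.8, 165.7, 13.7]
tcp_rot: [3.139, 0.004, 1.842]
contact_force: [0.7, 0.7, -1.4]
grip_width: 21.1
```

```bash
python3 -m jog '{"xyz":[[-0.2,-0.056,-0.02],[-0.2,-0.056,-0.02],[-0.2,-0.056,-0.02]],"angular":[[-0.02,0.06,0],[-0.02,0.06,0],[-0.02,0.06,0]]}'
python3 - <<'E'
from h import *
o=bot.get_obs();p=camera_params("wrist");im=capture("wrist");cv2.imwrite("pics/w10.png",im[:,:,::-1])
np.savez("w10.npz",**p);print(o["tool_pos"],o["tcp_rot"])
im=capture("scene");cv2.imwrite("pics/s10z.png",cv2.resize(im[140:240,170:300,::-1],None,fx=5,fy=5,interpolation=2))
E
```

```text
time: 25.75
tool_pos: [524.1, 162.4, 13.4]
tcp_rot: [-3.127, 0.006, 1.842]
contact_force: [1.4, 1.0, 3.2]
grip_width: 21.5
[524.07969698 162.44836308  13.43281251] [-3.12732386  0.00550785  1.84202491]
```

View pics/w10.png

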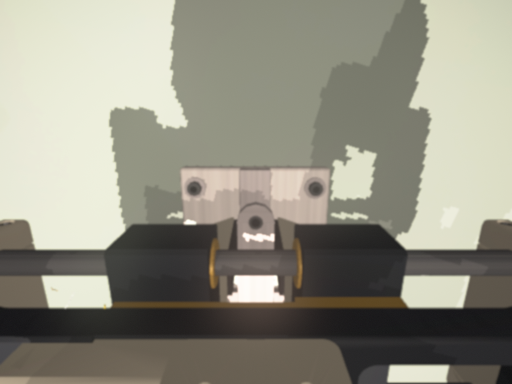

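View pics/s10z.png

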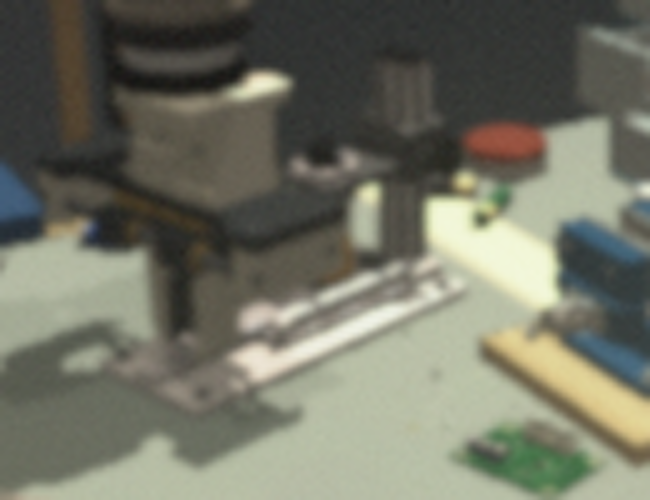

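```bash
python3 - <<'E'
from h import *
def rd(n):return cv2.cvtColor(cv2.imread(n),cv2.COLOR_BGR2GRAY).astype(np.float32)
A=rd("pics/s9z.png");B=rd("pics/s10z.png");C=rd("pics/s7z.png")
w=(slice(105,200),slice(370,470))
h=cv2.createHanningWindow((100,95),cv2.CV_32F)
for n,X in(("s9-s10",B),("s9-s7",C)):print(n,cv2.phaseCorrelate(A[w],X[w],h))
# template matching of knob
t=A[125:180,405:462]
for n,X in(("9",A),("10",B),("7",C)):
    r=cv2.matchTemplate(X[90:215,380:490],t,cv2.TM_CCOEFF_NORMED);print(n,cv2.minMaxLoc(r))
s=camera_params("scene")
print(proj(s,[660,160,120])-proj(s,[660,160,110]))
E
```

```text
s9-s10 ((0.07262030563010313, 0.013966289450216607), 0.4745057046413422)
s9-s7 ((0.23971824708964107, 0.3196075250296815), 0.2801232679684957)
9 (-0.43917861580848694, 0.9999988675117493, (1, 0), (25, 35))
10 (-0.41902416944503784, 0.9843972325325012, (0, 0), (26, 34))
7 (-0.3077123463153839, 0.8022190928459167, (13, 48), (28, 13))
[-0.04442186 -3.16991295]
```

```bash
python3 -m jog '{"xyz":[[-0.1,-0.03,0],[-0.2,-0.056,0]],"angular":[[0.02,-0.1,0],[0,0,0]]}'
python3 -m jog '{"xyz":[[-0.2,-0.056,0],[-0.2,-0.056,0]],"angular":[[0,0,0],[0,0,0]]}'
```

```text
time: 26.05
tool_pos: [517.4, 160.6, 13.5]
tcp_rot: [-3.138, 0.006, 1.842]
contact_force: [1.4, 1.2, 1.3]
grip_width: 21.4
time: 26.25
tool_pos: [508.6, 158.1, 13.5]
tcp_rot: [-3.138, 0.006, 1.842]
contact_force: [1.9, -0.1, 1.8]
grip_width: 21.8
```

Steady drag of about 2 N. I'll continue.

```bash
python3 -m jog '{"xyz":[[-0.25,-0.07,0],[-0.25,-0.07,0],[-0.25,-0.07,0]],"angular":[[0,0,0],[0,0,0],[0,0,0]]}'
python3 -m jog '{"xyz":[[-0.25,-0.07,0],[-0.25,-0.07,0],[-0.25,-0.07,0],[-0.25,-0.07,0]],"angular":[[0,-0.03,0],[0,0,0],[0,0,0],[0,0,0]]}'
```

```text
time: 26.55
tool_pos: [492.2, 153.5, 13.5]
tcp_rot: [-3.138, 0.006, 1.842]
contact_force: [1.6, 0.8, 1.4]
grip_width: 21.7
time: 26.95
tool_pos: [470.1, 147.4, 13.4]
tcp_rot: [-3.141, 0.007, 1.842]
contact_force: [0.9, 0.6, 2.2]
grip_width: 21.2
```

```bash
python3 -m jog '{"xyz":[[-0.5,-0.14,0],[-0.5,-0.14,0],[-0.5,-0.14,0.02],[-0.5,-0.14,0.02],[-0.5,-0.14,0.05],[0,0,0]],"angular":[[0,0,0],[0,0,0],[0,0,0],[0,0,0],[0,0,0],[0,0,0]]}'
python3 - <<'E'
from h import *
o=bot.get_obs();print(o["tool_pos"])
im=capture("scene");cv2.imwrite("pics/s11.png",im[:,:,::-1]);cv2.imwrite("pics/s11z.png",cv2.resize(im[140:240,170:300,::-1],None,fx=5,fy=5,interpolation=2))
im=capture("top");cv2.imwrite("pics/t11.png",im[:,:,::-1])
E
```

```text
time: 27.55
tool_pos: [412.4, 131.7, 14.3]
tcp_rot: [-3.134, 0.006, 1.842]
contact_force: [-0.6, -0.1, -0.2]
grip_width: 21.3
[412.40743223 131.71211095  14.26718049]
```

View pics/s11z.png

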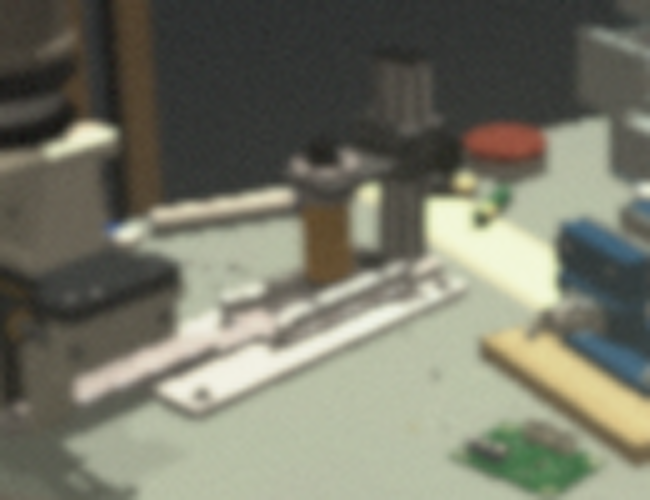

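View pics/t11.png

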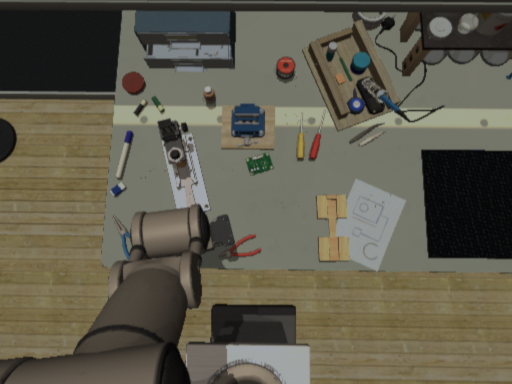

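```bash
python3 - <<'E'
from h import *
def rd(n):return cv2.cvtColor(cv2.imread(n),cv2.COLOR_BGR2GRAY).astype(np.float32)
A=rd("pics/s9z.png");B=rd("pics/s10z.png");D=rd("pics/s11z.png")
def ecc(T,I,box):
    y0,y1,x0,x1=box
    W=np.eye(2,3,dtype=np.float32)
    t=T[y0:y1,x0:x1].copy();i=I[y0:y1,x0:x1].copy()
    cc,W=cv2.findTransformECC(t,i,W,cv2.MOTION_TRANSLATION,(3,200,1e-6));return cc,W[:,2]/5
for n,T,I in(("9-10",A,B),("9-11",A,D),("10-11",B,D)):
    print(n,"knob",ecc(T,I,(120,185,400,465)),"column/static",ecc(T,I,(195,260,375,460)))
print("cap 10-11",ecc(B,D,(130,190,290,460)))
E
```

```text
9-10 knob (0.9728950383751058, array([ 0.02807762, -0.08706587], dtype=float32)) column/static (0.9997598845994036, array([ 0.00463214, -0.00855779], dtype=float32))
9-11 knob (0.9900624803784104, array([ 0.14593954, -0.19771275], dtype=float32)) column/static (0.9998128467930741, array([-0.00439727,  0.00093121], dtype=float32))
10-11 knob (0.993364397617682, array([-0.03052985,  0.00555623], dtype=float32)) column/static (0.9996861069415262, array([-0.00680285,  0.00827912], dtype=float32))
cap 10-11 (0.9961155940376778, array([ 0.01691021, -0.00882658], dtype=float32))
```

```bash
python3 -m jog '{"xyz":[[0,0,0.6],[0,0,1],[0,0,1],[0,-0.3,0.6],[0.14,-0.9,0],[0.14,-0.9,0],[0.14,-0.9,0],[0.14,-0.9,0],[0.14,-0.9,0],[0.14,-0.9,0]],"angular":[[0,0,0],[0,0,0],[0,0,0],[0,0,0],[0,0,0],[0,0,0],[0,0,0],[0,0,0],[0,0,0],[0,0,0]]}'
python3 -m jog '{"xyz":[[0.14,-0.9,0],[0.14,-0.9,0],[0.14,-0.9,0],[0.14,-0.9,0],[0.14,-0.9,0],[0,0,0],[0,0,0]],"angular":[[0,0,0],[0,0,0],[0,0,0],[0,0,0],[0,0,0],[0,0,0],[0,0,0]]}'
python3 - <<'E'
from h import *
o=bot.get_obs();p=camera_params("wrist");im=capture("wrist");cv2.imwrite("pics/w12.png",im[:,:,::-1])
im=capture("scene");cv2.imwrite("pics/s12.png",im[:,:,::-1])
im=capture("top");cv2.imwrite("pics/t12.png",im[:,:,::-1])
E
```

```text
time: 28.65
tool_pos: [432.7, 15.9, 79.4]
tcp_rot: [-3.132, 0.006, 1.847]
contact_force: [-0.4, -0.1, -1.0]
grip_width: 21.9
time: 29.35
tool_pos: [448.4, -79.9, 77.8]
tcp_rot: [-3.13, 0.005, 1.844]
contact_force: [-0.1, -0.3, -1.1]
grip_width: 21.5
```

View pics/t12.png

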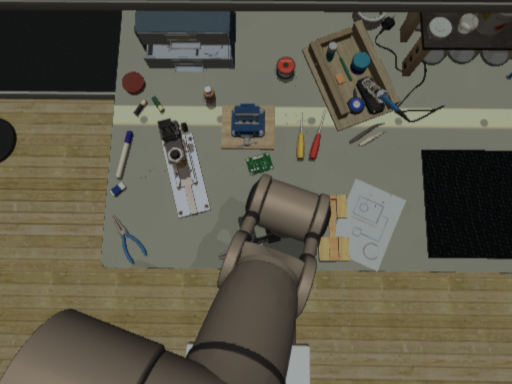

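View pics/s12.png

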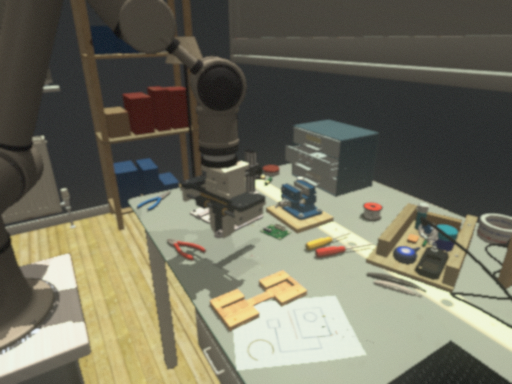

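```bash
python3 -m jog '{"xyz":[[0.2,-0.8,0],[0.2,-0.5,-0.4],[0,0,-1],[0,0,-0.9],[0,0,0],[0,0,0]],"angular":[[0.02,-0.1,0],[0,0,0],[0,0,0],[0,0,0],[0,0,0],[0,0,0]]}'
```

```text
time: 30.1
tool_pos: [457.0, -103.4, 29.8]
tcp_rot: [-3.141, 0.005, 1.849]
contact_force: [0.6, -0.4, -1.5]
grip_width: 21.1
```

```bash
python3 -m jog '{"xyz":[[0,0,-0.9],[0,0,-0.2],[0,0,0],[0,0,0]],"angular":[[0,0,0],[0,0,0],[0,0,0],[0,0,0]]}'
```

```text
time: 30.5
tool_pos: [458.6, -103.2, 9.8]
tcp_rot: [3.14, 0.007, 1.85]
contact_force: [0.7, 0.2, -0.9]
grip_width: 21.2
```

```bash
python3 -m jog '{"xyz":[[0,0,-0.3],[0,0,0]],"angular":[[0,0,0],[0,0,0]]}'
python3 -m jog '{"xyz":[[0,0,-0.1],[0,0,0]],"angular":[[0,0,0],[0,0,0]]}'
```

```text
time: 30.7
tool_pos: [459.5, -103.5, 4.7]
tcp_rot: [3.138, 0.009, 1.851]
contact_force: [-0.5, -0.1, -0.5]
grip_width: 21.3
time: 30.9
tool_pos: [459.7, -103.6, 2.9]
tcp_rot: [3.138, 0.009, 1.851]
contact_force: [0.2, -0.2, -1.8]
grip_width: 21.0
```

```bash
python3 -m jog '{"xyz":[[0,0,-0.1],[0,0,0]],"angular":[[0,0,0],[0,0,0]]}'
python3 -m jog '{"xyz":[[0,0,-0.06],[0,0,0]],"angular":[[0,0,0],[0,0,0]]}'
```

```text
time: 31.1
tool_pos: [459.9, -103.7, 0.9]
tcp_rot: [3.137, 0.009, 1.85]
contact_force: [0.5, 0.2, -0.2]
grip_width: 21.4
time: 31.3
tool_pos: [460.1, -103.7, 0.5]
tcp_rot: [3.137, 0.01, 1.85]
contact_force: [-0.1, -0.5, -0.4]
grip_width: 21.7
```

```bash
python3 -m jog '{"xyz":[[0,0,0],[0,0,0],[0,0,0],[0,0,0.4]],"angular":[[0,0,0],[0,0,0],[0,0,0],[0,0,0]]}' 0.1
python3 -m jog '{"xyz":[[0,0,1],[0,0,1],[0,0,1],[0,0,1],[0,0,1],[0,0,1],[0,0,1],[0,0,1],[0,0,0.5],[0,0,0]],"angular":[[0,0,0],[0,0,0],[0,0,0],[0,0,0],[0,0,0],[0,0,0],[0,0,0],[0,0,0],[0,0,0],[0,0,0]]}'
python3 - <<'E'
from h import *
o=bot.get_obs();p=camera_params("wrist");im=capture("wrist");cv2.imwrite("pics/w13.png",im[:,:,::-1])
np.savez("w13.npz",**p)
im=capture("scene");cv2.imwrite("pics/s13.png",im[:,:,::-1])
E
```

```text
time: 31.7
tool_pos: [459.9, -103.7, 8.2]
tcp_rot: [3.137, 0.009, 1.85]
contact_force: [0.0, 0.4, 0.4]
grip_width: 40.7
time: 32.7
tool_pos: [458.9, -103.2, 190.1]
tcp_rot: [3.135, 0.011, 1.85]
contact_force: [-0.5, 0.4, -0.2]
grip_width: 41.2
```

View pics/w13.png

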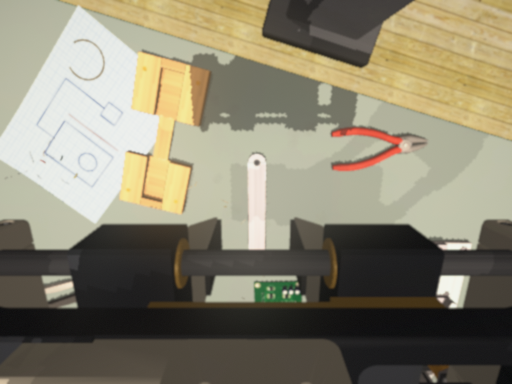

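View pics/s13.png

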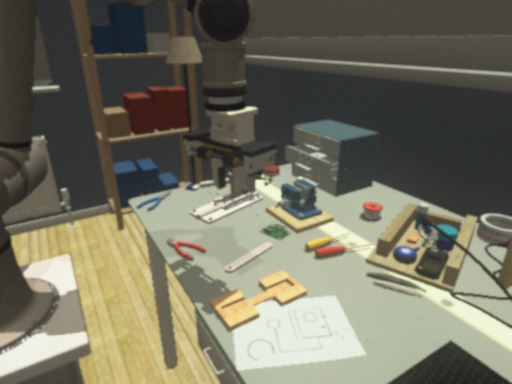

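```bash
python3 - <<'E'
from h import *
im=cv2.imread("pics/s13.png");cv2.imwrite("pics/s13z.png",cv2.resize(im[215:280,215:295],None,fx=8,fy=8,interpolation=2))
E
```

```text
(no output)
```

View pics/s13z.png

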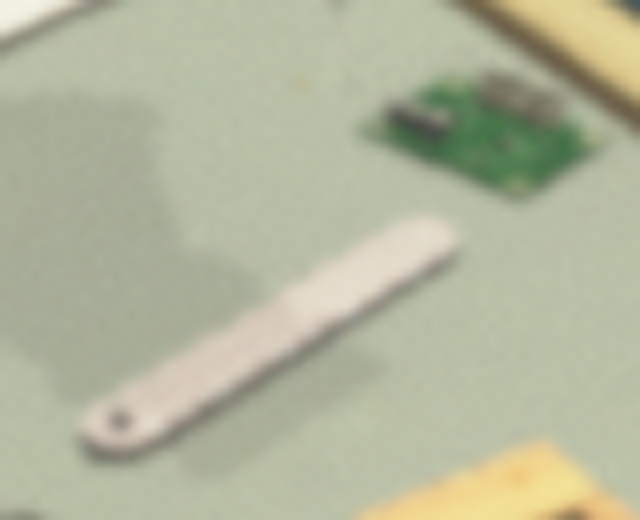

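```bash
python3 -m jog '{"xyz":[[0.3,0.93,0],[0.3,0.93,0],[0.3,0.93,0],[0.3,0.93,0],[0.3,0.93,0],[0.3,0.93,0],[0.3,0.93,0],[0.3,0.93,0],[0.3,0.93,0],[0.3,0.93,0]],"angular":[[0,0,0],[0,0,0],[0,0,0],[0,0,0],[0,0,0],[0,0,0],[0,0,0],[0,0,0],[0,0,0],[0,0,0]]}' 1
python3 -m jog '{"xyz":[[0.8,0.6,0],[0.9,0.6,0],[0.9,0.6,0],[0.9,0.6,0],[0.9,0.6,0],[0.8,0.6,-0.2],[0,0,-0.2],[0,0,0]],"angular":[[0,0,0],[0,0,0],[0,0,0],[0,0,0],[0,0,0],[0,0,0],[0,0,0],[0,0,0]]}'
```

```text
time: 33.8
tool_pos: [512.6, 88.9, 174.5]
tcp_rot: [-3.122, -0.0, 1.845]
contact_force: [0.5, 0.7, 0.3]
grip_width: 0.7
time: 34.6
tool_pos: [614.3, 166.0, 151.7]
tcp_rot: [-3.099, -0.004, 1.849]
contact_force: [-0.3, -0.6, 0.3]
grip_width: 0.4
```

```bash
python3 -m jog '{"xyz":[[0.3,0.6,0.1],[0.25,0.55,0],[0,0,0]],"angular":[[0.1,-0.38,-0.05],[0,0,0],[0,0,0]]}'
```

```text
time: 34.9
tool_pos: [623.1, 187.9, 151.6]
tcp_rot: [-3.135, -0.004, 1.842]
contact_force: [-0.2, -0.1, 0.4]
grip_width: 0.1
```

```bash
python3 -m jog '{"xyz":[[0.12,0.1,-0.8],[0,0,-0.5],[0,0,0],[0,0,0]],"angular":[[0,-0.05,0],[0,0,0],[0,0,0],[0,0,0]]}'
```

```text
time: 35.3
tool_pos: [624.7, 188.6, 125.2]
tcp_rot: [-3.137, -0.002, 1.842]
contact_force: [0.9, 0.1, -0.2]
grip_width: 0.5
```

```bash
python3 -m jog '{"xyz":[[0.05,0.05,-0.3],[0,0,0],[0,0,0]],"angular":[[0,-0.04,0],[0,0,0],[0,0,0]]}'
```

```text
time: 35.6
tool_pos: [626.3, 189.1, 119.9]
tcp_rot: [3.14, -0.0, 1.842]
contact_force: [0.3, 0.6, -0.5]
grip_width: 0.2
```

```bash
python3 -m jog '{"xyz":[[-0.03,0.03,-0.15],[0,0,0]],"angular":[[0,0,0],[0,0,0]]}'
python3 -m jog '{"xyz":[[0,0,-0.06],[0,0,0]],"angular":[[0,0,0],[0,0,0]]}'
```

```text
time: 35.8
tool_pos: [625.8, 189.7, 117.1]
tcp_rot: [3.14, 0.0, 1.842]
contact_force: [-0.6, -0.6, -0.1]
grip_width: -0.1
time: 36.0
tool_pos: [625.8, 189.8, 116.0]
tcp_rot: [3.14, 0.0, 1.842]
contact_force: [0.4, 0.1, 1.0]
grip_width: 0.4
```

```bash
python3 -m jog '{"xyz":[[0,0,-0.035]],"angular":[[0,0,0]]}'
python3 -m jog '{"xyz":[[0,0,-0.03]],"angular":[[0,0,0]]}'
```

```text
time: 36.1
tool_pos: [625.9, 189.9, 115.4]
tcp_rot: [3.139, 0.0, 1.842]
contact_force: [-0.6, -0.5, 0.1]
grip_width: 0.7
time: 36.2
tool_pos: [625.9, 189.9, 114.8]
tcp_rot: [3.139, 0.0, 1.842]
contact_force: [-0.3, -0.1, 4.3]
grip_width: 0.4
```

```bash
python3 -m jog '{"xyz":[[0,0,0.3],[0,0,1],[0,0,1],[0,0,0.5],[-0.8,-0.24,0],[-0.9,-0.24,0],[-0.9,-0.24,0],[-0.9,-0.24,0],[-0.9,-0.24,0],[0,0,0]],"angular":[[0,0,0],[0,0,0],[0,0,0],[0,0,0],[0,0,0],[0,0,0],[0,0,0],[0,0,0],[0,0,0],[0,0,0]]}'
python3 -m jog '{"xyz":[[-0.9,-0.24,0],[-0.9,-0.24,0],[-0.9,-0.24,0],[0,0,0],[0,0,0]],"angular":[[0,0,0],[0,0,0],[0,0,0],[0,0,0],[0,0,0]]}'
python3 - <<'E'
from h import *
im=capture("scene");cv2.imwrite("pics/s14.png",im[:,:,::-1]);cv2.imwrite("pics/s14z.png",cv2.resize(im[140:280,170:300,::-1],None,fx=4,fy=4,interpolation=2))
z=cv2.resize(im[140:240,170:300,::-1],None,fx=5,fy=5,interpolation=2)
D=cv2.cvtColor(cv2.imread("pics/s11z.png"),cv2.COLOR_BGR2GRAY).astype(np.float32);E=cv2.cvtColor(z,cv2.COLOR_BGR2GRAY).astype(np.float32)
for b in((130,190,285,460),(120,185,400,465)):
  W=np.eye(2,3,dtype=np.float32);y0,y1,x0,x1=b
  print(cv2.findTransformECC(D[y0:y1,x0:x1].copy(),E[y0:y1,x0:x1].copy(),W,0,(3,200,1e-6))[1][:,2]/5)
E
```

```text
time: 37.2
tool_pos: [534.9, 165.0, 174.4]
tcp_rot: [3.138, 0.0, 1.842]
contact_force: [0.2, -0.7, 0.2]
grip_width: 0.4
time: 37.7
tool_pos: [483.7, 150.9, 175.8]
tcp_rot: [3.132, 0.001, 1.841]
contact_force: [-0.1, 0.3, -0.3]
grip_width: 0.3
[-0.01278791  0.00265318]
[-0.00876108 -0.00060564]
```

View pics/s14z.png

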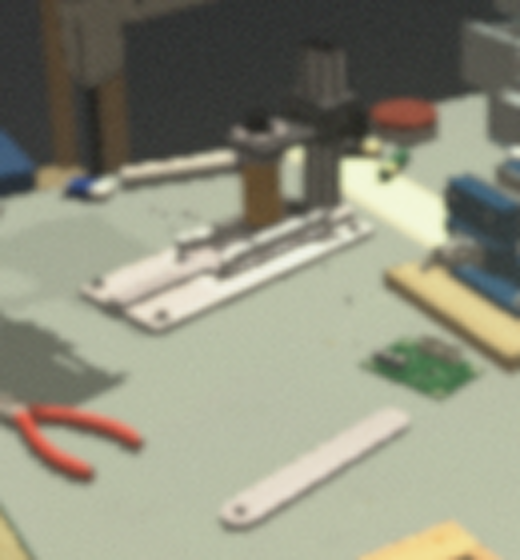

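```bash
python3 -c "
from plant import bot
print(bot.close_job(),bot.get_obs()['time'])"
```

```text
the job is handed in; nothing more can be done
the job is handed in; nothing more can be done
```

I carried out the whole sequence and handed the job in at about 38 s of the 66 s allowed. I got no verdict back, so the results below are my own checks.

**What I did:**
- **Placing the strip:** I lifted it out of its rest, set it on the track's tongue, took it again by the tail and slid it in until the tool stopped advancing. I judged that to be the end stop. Then I let go.
- **Pressing the sensor:** I pressed the cap down with closed fingers. The force briefly reached about 29 N, more than the 10 N suggested. The cap came to rest at about 114 mm, which is the expected height for a 6 mm gap.
- **Drawing the strip out:** I pulled it out by the tail against about 1.5–2 N of drag and laid it flat on the bare desk.

**Last checks:**
- **Strip:** the scene picture shows it lying flat, about 130 mm from the track and clear of the circuit board.
- **Robot:** the gripper is about 175 mm above the desk and touches nothing.
- **Sensor gap:** probably 6.3–6.6 mm, inside the 5–7 mm range but not at the ideal 6.0.
    - **Cause:** at the start of the draw, the tool tilted and lifted the tail for a moment, with about 8 N of pull and 5 N upward. I corrected this at once.
    - **Evidence:** the pictures suggest the sensor rose about 0.3–0.6 mm, and a light touch on the cap afterwards agreed. That touch peaked at 4.3 N, but pictures before and after show it did not move the sensor.

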